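Lay the slats across the bearers and hold the rear one into the jig's fence

ROBOT

A 6-joint arm with a two-finger parallel gripper is mounted at the origin on the work surface. World frame = base frame: x ahead of the robot, y to its left, z up, the work surface at z = 0. Lengths are in mm, angles in rad, forces in N, time in s.
With the tool pointing down it reaches from about 425 to 925 mm from the base axis. Payload 12.5 kg.
Tool frame: the origin (TCP) lies at the very end of the fingers, on their centre line; the grasp point (between the pads) lies 19 mm behind it (robot.hold_point_z is the distance from the TCP to the grasp point, in mm); z points along the fingers, y is the line along which they close (so a half turn about z gives the same grasp; the last joint's range is limited). The gripper opens to 85 mm and grips with 20 to 120 N. Pads are 22 mm wide; open, the fingers measure 114 mm over their backs; the gripper's body (76 mm by 85 mm) begins 54 mm behind the grasp point. The pads swing forward as they close: fully open they stand 13 mm farther back than shut.
Start: joints at [1.108, 0.491, 1.559, -0, 1.092, -0.106], TCP at [218.283, 585.663, 201.927] pointing down, gripper open.
Joint ranges: [-3.1, 3.1], [-0.84, 2.19], [0.05, 2.79], [-1.13, 4.28], [0.06, 2.93], [-2.69, 2.69]. Speed limits (rad/s): [2.22, 2.22, 2.79, 3.14, 3.14, 3.14].

INTERFACE

Orientations are given as a unit quaternion [x, y, z, w].
In Python, from station import robot, viewer, spotter gives the robot as it stands. The module is installed in compiled form; this text tells all that it offers.
- The arm moves only by the tool servo_tool, never from a script. Its argument "rows" is a list of rows, each a list of 3 entries, a list of its own where there are three numbers: the shift along the tool's x, y, z in mm, then the turn about the tool's z in degrees, then the gripper command: -1 is shut, 1 is fully open, values between are in proportion. In form: [[[dx, dy, dz], turn, hand], ...]. A call has 1 to 20 rows; each row shifts and turns the commanded pose from where the row before left it, along the tool's axes as they then stand; what a row does not reach is not made up. A row lasts 1/12 s, in which the tool goes at most 41.7 mm and 7.16 degrees, less where a joint would pass 70% of its speed; a pose out of reach is approached as far as the arm can. A call with a gripper value outside its range is refused whole. The fingers move at their own pace and stop on an object; "force" is the grip in N (left out, the last holds). Time passes only in rows, so rows that do not move let the fingers close. It gives the time, the measured TCP pose, the force, the opening and the grip force at its end, in the units of the state.
- robot.state(): the state, without advancing time (a new reading comes with each control period).
- viewer.read_camera(name): name is "scene" or "top" or "wrist"; returns a dict with "image" (384x512x3 uint8, red, green, blue), "fx", "fy", "cx", "cy" (pixels), "world_from_camera" (4x4, takes a point from camera to world coordinates). Camera axes: x right, y down, z forward; pixel columns grow to the right and rows downward; lengths in mm; the calibration is good to about 2 mm. A picture is of the moment at which its call begins. There is no depth.
- robot.sign_off(): hands the job in; it is judged then, once.
Trained networks look in a picture, given as the dict that the camera call returned (one of the last four; its "shot" number tells which), for a name from the list of things; names that differ only in an ending like _2 or _b are one class to them, and where a whole thing is asked for, a point or a joint stands for the part that bears it (a point fixed in the world has none). Each returns a list of dicts, best first, with "p" (0 to 1); they miss things now and then, are a little off and sometimes report something else, mostly with a low value. They report only what shows in the picture. A call takes as long as a camera call. They do not tell look-alikes from the thing itself.
- spotter.outline_of(label, picture): "region" (384x512 bool, what is visible of it) and "centre" ([column, row] in pixels, amid what is visible of it).
The state is a dict: "time_s": time; "joint_pos": joint angles; "joint_velocities": joint speeds; "joint_efforts": joint torques, N m; "position": TCP position; "tool_rot": TCP orientation; "force": force on the tool from outside, world axes, zero at the start; "torque": the same for the moment, N m; "width": opening from 0.0 (shut) to 1.0 (fully open); "grip_force": force on a finger pad.
Only numpy, scipy, OpenCV 4.12 (cv2) and the standard library are available. Lean on these libraries where they do the work, as an engineer would, in place of code of your own. Each camera call takes 0.05 s, during which the arm holds its last target. There are 200 camera calls.

TASK

Finish laying up the slatted stand for the soil block in the assembly jig: lay the two long loose slats flat across the two bearers that already lie in the jig, one along the fence at the far side and the other flush with the bearers' near ends, both with their left ends up against the side stop. Then, with one firm slanting push at the middle of the rear slat, press it back tight against the fence and down on both bearers at once, and finish while holding it there, ready for a colleague to pin it: do not let go or back off. Keep the bearers where they lie and leave the short offcut, the tools, the tray and the pot alone.

Things in the scene. Friction and masses are not known exactly. Their poses are not given: they have to be found in the camera images.
- jig: assembly jig fixed to the table: white laminated board 250 (x) x 300 (y) mm on a thin mat, board top 20 mm above the table, with a fence along its far side and a side stop along its left side. Origin: centre of its underside, at table height; x points from the robot's side square to the fence, y left along the fence to the side stop, z up. Fence's inner face: plane x = +85 mm; side stop's: plane y = +110 mm
- rear_home (a point): point of the jig (jig axes) where the centre of the rear slat comes when it lies fully home: jig x = +66, y = 0, 50 mm above the table. The slat then lies along jig y, its near side face 19 mm on this side of the point, its top 60 mm above the table
- front_home (a point): point of the jig (jig axes) where the centre of the front slat comes when it is flush with the bearers' near ends and against the side stop: jig x = -66, y = 0, 50 mm above the table. The slat lies along jig y
- fence: the jig's fence: straight wooden strip, 22 (x) x 280 (y) x 45 mm high, screwed on the board, does not move. Origin: centre of its underside, 20 mm up, 11 mm behind its inner face; same axes as the jig. Its top is 65 mm above the table, 5 mm higher than a slat lying on the bearers. Wanted is a firm hand push, about 10 to 20 N in all, rather more into the fence than down, as friction on the bearers takes part of it
- side_stop: the jig's side stop: straight wooden strip, 168 (x) x 22 (y) x 45 mm high, screwed on the board, does not move. Origin: centre of its underside, 20 mm up, 11 mm to the left of its inner face; same axes as the jig
- bearer_left_mid (a point): planed pine bearer, 170 long x 38 wide x 20 thick (mm), already lying loose on the jig's board, its length (own x) square to the fence, its far end within 5 mm of the fence; this point is its centre, 30 mm above the jig's origin when it lies on the board, so its top is 40 mm above the jig's origin. The left one lies beside the side stop, its centre about y = +91 mm in the jig
- bearer_right_mid (a point): planed pine bearer, 170 long x 38 wide x 20 thick (mm), already lying loose on the jig's board, its length (own x) square to the fence, its far end within 5 mm of the fence; this point is its centre, 30 mm above the jig's origin when it lies on the board, so its top is 40 mm above the jig's origin. The right one's centre lies about y = -91 mm in the jig
- slat_a_mid (a point): planed pine slat with four small dark pilot holes in its upper side, 220 long x 38 wide x 20 thick (mm), about 0.1 kg, lying flat on the table; this point is its centre, 10 mm up. Its own x runs along its length, z is up. The two slats are alike: either may be the rear or the front one
- slat_b_mid (a point): planed pine slat with four small dark pilot holes in its upper side, 220 long x 38 wide x 20 thick (mm), about 0.1 kg, lying flat on the table; this point is its centre, 10 mm up. Its own x runs along its length, z is up. The two slats are alike: either may be the rear or the front one
- offcut: bystander: a short piece of the same batten, 120 x 38 x 20 mm, without holes, lying flat on the table; origin at the centre of its underside
- hammer: bystander: hammer about 250 mm long lying on the table to the far right; its x runs from handle to head
- brush_a: bystander: soft brush about 190 mm long lying on the table; its x runs from handle to bristles
- brush_b: bystander: soft brush about 170 mm long lying on the table; its x runs from handle to bristles
- finds_tray: bystander: shallow grey open plastic tray, 100 x 200 x 35 mm high, beyond the jig; origin at the centre of its underside
- pin_pot: bystander: small steel pot, 60 mm across, 35 mm high, to the far left; origin at the centre of its underside
- square: bystander: try square, wooden stock 100 mm, steel blade 150 mm, lying flat on the table to the left of the jig's far end; origin at its middle, on the table
There are look-alikes about, which are no part of the job. What is shaped like the part that bears slat_a_mid but blue is not meant.

How it is judged:
By the outcome, as a careful person would: the job done as asked, in the order asked, and still so for the second after the job is handed in, while the arm keeps its last pose, push and grip.
It also fails if it takes over 62 s, if anything falls off the work surface, if the arm or the gripper's body presses on something with over 40 N, if the wrist force passes 120 N, or if a joint passes its speed limit or range.

## Working session

There is one attempt and no reset: what is moved stays moved. The work goes in short steps, Python scripts to look and compute and a tool call to move; the robot and the scene stay as the last step left them, time stands still between calls to the robot, and variables do not carry over. Pictures are saved under pics/ and viewed, at most 10 in all, crops included, and the job is handed in when it is done.

Besides the shell and the picture viewer there is one more tool, called after "Request:" as a command line: name --argument value ..., lists and objects as JSON in quotes. servo_tool: Moves the arm, as the interface text tells. Its arguments: {"type":"object","properties":{"rows":{"type":"array","items":{"type":"array"}},"force":{"type":"number"}},"required":["rows"]}

```bash
mkdir -p pics; python3 - <<'E'
from station import robot, viewer, spotter
import cv2, numpy as np, pickle
s=robot.state(); print(s["position"],s["tool_rot"],s["width"],s["force"])
P={}
for n in ("top","scene"):
    p=viewer.read_camera(n); P[n]=p
    cv2.imwrite(f"pics/{n}0.png",p["image"][:,:,::-1])
    print(n,p["fx"],p["cx"],p["cy"],np.round(p["world_from_camera"],3).tolist())
    for l in ("jig","slat_a_mid","offcut","bearer_left_mid","fence","side_stop"):
        for r in spotter.outline_of(l,p):
            print(n,l,round(r["p"],2),np.round(r["centre"]),r["region"].sum())
pickle.dump(P,open("p0.pkl","wb"))
E
```

```text
[218.17736135 585.41422207 201.31177853] [ 1.77461934e-01  9.84127503e-01 -5.44810725e-04 -1.52381198e-04] 0.9973785648651405 [ 0.0858284   0.44780403 -0.74785828]
top 492.94834675888654 245.94243058294066 191.3211173182067 [[0.055, -0.977, 0.204, 165.107], [-0.998, -0.053, 0.015, -5.218], [-0.004, -0.204, -0.979, 1697.636], [0.0, 0.0, 0.0, 1.0]]
top jig 0.82 [254. 184.] 5182
top jig 0.26 [358. 150.] 478
top slat_a_mid 0.96 [146. 284.] 826
top slat_a_mid 0.89 [169. 204.] 738
top slat_a_mid 0.7 [360. 150.] 443
top offcut 0.68 [130. 198.] 389
top bearer_left_mid 0.82 [227. 184.] 584
top bearer_left_mid 0.57 [278. 178.] 510
top fence 0.98 [254. 152.] 740
top fence 0.49 [ 99. 206.] 243
top side_stop 0.74 [226. 183.] 276
top side_stop 0.25 [344. 215.] 795
scene 392.72874063858006 259.99668683477375 184.80517593119404 [[0.505, 0.716, -0.483, 1135.562], [0.863, -0.412, 0.292, -387.516], [0.01, -0.564, -0.825, 1200.394], [0.0, 0.0, 0.0, 1.0]]
scene jig 0.67 [267. 217.] 4937
scene jig 0.21 [187. 300.] 491
scene slat_a_mid 0.78 [320. 163.] 603
scene slat_a_mid 0.71 [292. 112.] 478
scene offcut 0.86 [351. 154.] 330
scene offcut 0.62 [363. 130.] 164
scene bearer_left_mid 0.55 [284. 200.] 467
scene fence 0.56 [281. 233.] 837
scene side_stop 0.59 [290. 190.] 398
```

```bash
python3 - <<'E'
import cv2
im=cv2.imread("pics/top0.png")
c=im[110:310,70:390]; cv2.imwrite("pics/top0c.png",cv2.resize(c,None,fx=2.5,fy=2.5,interpolation=cv2.INTER_CUBIC)[:600,:800])
E
```

```text
(no output)
```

View pics/top0c.png

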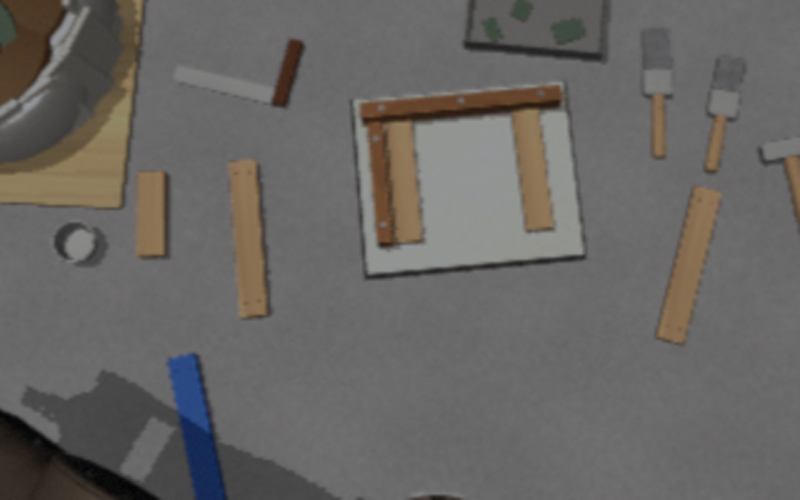

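The crop shows two wooden slats with holes: the left one at about top (169,204) and the right one at about (345,215). The lookalikes are the blue one at (146,284), which is excluded by colour, and the short offcut without holes at (130,196). The jig is at (254,184), with the fence at the far (upper) side and the side stop on the left.

```bash
cat > h.py <<'E'
import numpy as np, cv2, pickle
def bp(p,uv,z):
    uv=np.atleast_2d(np.asarray(uv,float)); T=np.asarray(p["world_from_camera"])
    d=np.c_[(uv[:,0]-p["cx"])/p["fx"],(uv[:,1]-p["cy"])/p["fy"],np.ones(len(uv))]@T[:3,:3].T
    return T[:3,3]+d*((z-T[2,3])/d[:,2])[:,None]
def pj(p,X):
    T=np.asarray(p["world_from_camera"]); c=(np.atleast_2d(X)-T[:3,3])@T[:3,:3]
    return np.c_[c[:,0]/c[:,2]*p["fx"]+p["cx"],c[:,1]/c[:,2]*p["fy"]+p["cy"]]
def rect(p,mask,z):
    m=mask.astype(np.uint8); n,lab,st,_=cv2.connectedComponentsWithStats(m)
    if n<2: return None
    k=1+np.argmax(st[1:,4]); c=max(cv2.findContours((lab==k).astype(np.uint8),0,1)[0],key=len)[:,0]
    X=bp(p,c,z)[:,:2].astype(np.float32); (cx,cy),(w,h),a=cv2.minAreaRect(X)
    if w<h: w,h,a=h,w,a+90
    a=(a+90)%180-90
    return np.round([cx,cy,w,h,a],1)   # centre, long, short, angle of long axis from x
E
python3 - <<'E'
from h import *
from station import spotter
p=pickle.load(open("p0.pkl","rb"))["top"]
im=cv2.cvtColor(p["image"],cv2.COLOR_RGB2HSV)
def patch(u,v): return im[v-2:v+3,u-2:u+3].reshape(-1,3).mean(0).round()
print(patch(169,204),patch(345,215),patch(227,184),patch(300,184),patch(254,152),patch(200,240))
for n,(x0,x1,y0,y1) in dict(left=(155,185,165,245),right=(325,362,180,252)).items():
    m=np.zeros(im.shape[:2],bool); m[y0:y1,x0:x1]=((im[...,1]>90)&(im[...,2]>90))[y0:y1,x0:x1]
    print(n,m.sum(),rect(p,m,20))
for l,z in (("jig",20),("fence",65),("bearer_left_mid",40),("side_stop",65)):
    for r in spotter.outline_of(l,p): print(l,round(r["p"],2),rect(p,r["region"],z))
E
```

```text
[ 16. 101. 138.] [ 16. 102. 136.] [ 15. 104. 115.] [ 52.   5. 120.] [ 13. 126.  85.] [ 87.   3. 106.]
left 614 [452.5 283.5 216.4  34.8   9.3]
right 639 [ 449.  -323.8  217.1   36.2  -13. ]
jig 0.82 [552.  -11.9 307.3 261.6 -81.4]
jig 0.26 [ 666.5 -364.2  172.1   48.8  -10.1]
fence 0.98 [645.2   2.4 277.1  34.  -81.5]
fence 0.49 [425.9 510.4  61.9  53.5  67. ]
bearer_left_mid 0.82 [536.4  74.5 175.3  44.5   7.2]
bearer_left_mid 0.57 [ 563.4 -101.1  168.8   39.9    9.1]
side_stop 0.74 [530.2 105.9 168.8  22.7   8.6]
side_stop 0.25 [ 438.6 -313.9  218.1   45.5  -12.7]
```

Request:
servo_tool --rows '[[[-25,-15.5,0],0,1],[[-25,-15.5,0],0,1],[[-25,-15.5,0],0,1],[[-25,-15.5,0],0,1],[[-25,-15.5,0],0,1],[[-25,-15.5,0],0,1],[[-25,-15.5,0],0,1],[[-25,-15.5,0],0,1],[[-25,-15.5,0],0,1],[[-25,-15.5,0],0,1],[[-25,-15.5,0],0,1],[[-25,-15.5,0],0,1],[[-25,-15.3,0],0,1],[[0,0,10],-6,1],[[0,0,10],-6,1],[[0,0,10],-6,1],[[0,0,10],-6,1],[[0,0,10],-5.7,1],[[0,0,0],0,1]]'

```text
time_s: 2.48
position: [451.9, 283.2, 150.4]
tool_rot: [-0.083, 0.997, -0.0, -0.001]
force: [-0.7, 0.1, -0.3]
width: 1.002
grip_force: 0.0
```

```bash
cat >> h.py <<'E'
def snap(name):
    from station import viewer
    p=viewer.read_camera(name); return p
def yaw(q):   # world angle of tool x, y axes (deg), tool pointing down
    from scipy.spatial.transform import Rotation as R
    M=R.from_quat(q).as_matrix(); return M
def toolshift(s,goal,yw=None):  # shift in tool axes to goal (world), and turn to bring tool y to world angle yw (mod 180)
    M=yaw(s["tool_rot"]); d=M.T@(np.asarray(goal,float)-s["position"])
    a=np.degrees(np.arctan2(M[1,1],M[0,1])); t=None if yw is None else -((yw-a+90)%180-90)
    return np.round(d,1), None if t is None else round(t,2), round(a,2)
def wood(p,s=75,v=80):
    im=cv2.cvtColor(p["image"],cv2.COLOR_RGB2HSV); return (im[...,0]<25)&(im[...,1]>s)&(im[...,2]>v)
E
python3 - <<'E'
from h import *
from station import robot,spotter
s=robot.state(); print(s["time_s"],s["position"],toolshift(s,[452.5,283.5,3],99.3))
p=snap("wrist"); pickle.dump(p,open("w1.pkl","wb")); cv2.imwrite("pics/w1.png",p["image"][:,:,::-1])
print(np.round(p["world_from_camera"],3).tolist(),p["fx"])
for r in spotter.outline_of("slat_a_mid",p): print(round(r["p"],2),np.round(r["centre"]),r["region"].sum(),rect(p,r["region"],20))
print(rect(p,wood(p),20))
E
```

```text
2.4833 [451.89517513 283.16059909 150.42313352] (array([ -1. ,   0.3, 147.4]), np.float64(0.2), np.float64(99.5))
[[-0.164, 0.95, 0.267, 384.305], [0.986, 0.159, 0.043, 271.994], [-0.001, 0.271, -0.963, 322.321], [0.0, 0.0, 0.0, 1.0]] 301.6262445173009
0.94 [261. 170.] 7747 [457.3 286.8 219.1  39.3   9. ]
0.88 [374.  12.] 1115 [285.4 358.8  44.4  19.8 -80.6]
[456.9 286.2 217.9  37.5   9. ]
```

View pics/w1.png

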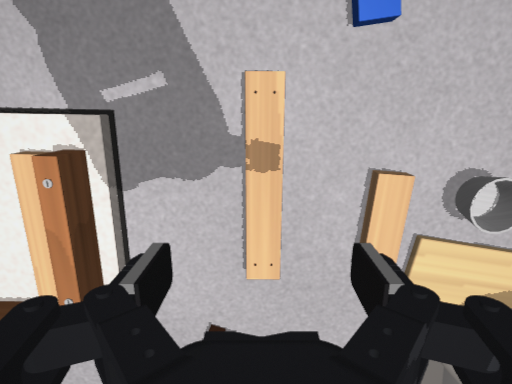

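This is the left slat: natural wood, four holes, centre at pixel (262,175). The blue one is at (376,10) and the offcut at (390,220), both clear of the fingers. I'll grasp it now.

```bash
python3 - <<'E'
from h import *
from station import robot
print(toolshift(robot.state(),[457,286.5,3],99.0))
E
```

```text
(array([ -4.9,   2.2, 149. ]), np.float64(0.06), np.float64(99.06))
```

Request:
servo_tool --rows '[[[-4.9,2.2,30],0,1],[[0,0,35],0,1],[[0,0,35],0,1],[[0,0,25],0,1],[[0,0,15],0,1],[[0,0,6.5],0,1],[[0,0,0],0,1],[[0,0,0],0,-1],[[0,0,0],0,-1],[[0,0,0],0,-1],[[0,0,0],0,-1],[[0,0,0],0,-1],[[0,0,0],0,-1]]' --force 50

```text
time_s: 3.67
position: [457.1, 286.6, 5.8]
tool_rot: [-0.081, 0.997, 0.0, 0.0]
force: [1.3, -0.0, 0.9]
width: 0.142
grip_force: 0.0
```

```bash
python3 - <<'E'
from h import *
from station import robot
p=snap("wrist"); cv2.imwrite("pics/w2.png",p["image"][:,:,::-1]); s=robot.state();print(s["width"],s["grip_force"],s["force"],s["position"])
E
```

```text
0.0544501868136052 0.0 [-0.58104368  0.24666999 -0.20690379] [457.11515617 286.54192563   5.71130188]
```

View pics/w2.png

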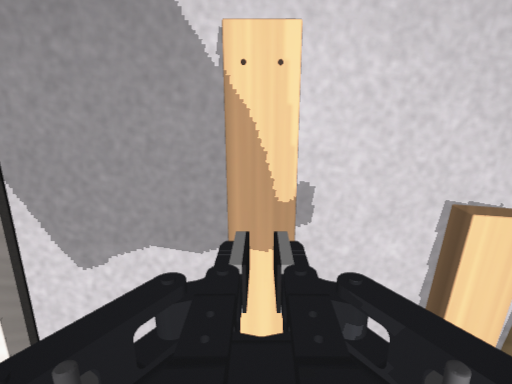

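```bash
python3 - <<'E'
from h import *
from station import robot
s=robot.state();print(s["time_s"],s["width"],s["grip_force"],s["force"],s["position"])
p=snap("wrist"); M=yaw(s["tool_rot"]); t=np.array(s["position"])
for o in ([0,0,0],[0,19,0],[0,-19,0],[0,0,-14],[0,19,-14],[0,0,-24],[0,5,-24],[0,19,-24],[-11,0,-14],[11,0,-14]): print(o,pj(p,t+M@np.array(o,float)).round())
print(robot.state()["width"])
E
```

```text
3.7167 0.0544501868136052 0.0 [-0.58104368  0.24666999 -0.20690379] [457.11515617 286.54192563   5.71130188]
[0, 0, 0] [[261. 227.]]
[0, 19, 0] [[292. 227.]]
[0, -19, 0] [[230. 227.]]
[0, 0, -14] [[261. 236.]]
[0, 19, -14] [[295. 236.]]
[0, 0, -24] [[261. 243.]]
[0, 5, -24] [[271. 243.]]
[0, 19, -24] [[297. 243.]]
[-11, 0, -14] [[261. 253.]]
[11, 0, -14] [[261. 217.]]
0.002521828188208988
```

```bash
python3 - <<'E'
from h import *
from station import robot
p=snap("wrist"); q=snap("scene"); s=robot.state()
c=pj(q,s["position"])[0]; print(s["width"],s["position"],s["force"],c)
u,v=int(c[0]),int(c[1]); cr=cv2.resize(q["image"][max(v-60,0):v+40,max(u-50,0):u+50],(400,400),interpolation=cv2.INTER_CUBIC)
a=p["image"][150:384,130:390]; a=cv2.resize(a,(400,360)); a=np.vstack([a,np.zeros((40,400,3),np.uint8)])
cv2.imwrite("pics/c3.png",np.hstack([a,cr])[:,:,::-1])
print(rect(p,wood(p),20), np.round(p["world_from_camera"],2)[:3,3])
E
```

```text
0.002303870977525124 [457.01790641 286.5061385    5.46270087] [-0.23882521 -0.6681839  -0.60276803] [318.99569711 161.8051815 ]
[410.2 279.  123.6  37.6   9.1] [388.99 275.46 177.31]
```

View pics/c3.png

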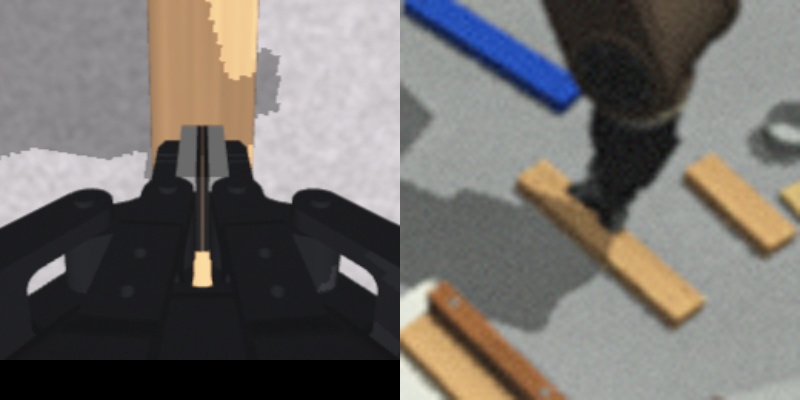

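Request:
servo_tool --rows '[[[0,0,1.5],0,-1],[[0,0,1.5],0,-1],[[0,0,0],0,-1]]'

```text
time_s: 4.12
position: [456.9, 286.4, 2.0]
tool_rot: [-0.081, 0.997, -0.0, -0.0]
force: [0.0, -0.2, 0.6]
width: -0.001
grip_force: 0.0
```

```bash
python3 - <<'E'
from h import *
from station import robot
import cv2
s=robot.state(); print(s["position"],s["force"],s["joint_pos"],s["width"])
p=snap("wrist"); g=p["image"].astype(int).sum(2)
print(g[200:300:4,262],g[200:300:4,247]); print(g[245,210:315:3])
E
```

```text
[456.88259247 286.42189142   2.03891457] [ 0.01105013 -0.19731133  0.57338921] [ 4.37435319e-01  6.59146214e-01  1.93820986e+00  6.22506263e-05
  5.44633917e-01 -1.29499760e+00] -0.0014677004831076107
[435 436 437 437 439 438 438 439 121  74  74  74  73  73  70  75  73 123
 124 125 123 122 121 121 122] [436 433 433 435 433 432 434 435 416 398 375 286 319 319 321 319 319  87
  86  86  85  87  87  88  78]
[422 419 424 420 404 407 369 414 117  85  85  88 211 319 320 319 160  74
 136 320 321 319 252  87  87  89 106 422 402 648 628 600 593 594 602]
```

Request:
servo_tool --rows '[[[0,0,2],0,-1],[[0,0,2],0,-1],[[0,0,1],0,-1],[[0,0,0],0,-1]]'

```text
time_s: 4.5
position: [456.9, 286.4, -2.9]
tool_rot: [-0.081, 0.997, -0.0, -0.0]
force: [-0.4, -1.1, -0.1]
width: 0.002
grip_force: 0.0
```

```bash
python3 - <<'E'
from h import *
from station import robot
s=robot.state(); print(robot.hold_point_z,s["position"],s["force"])
M=yaw(s["tool_rot"]); p=snap("wrist"); T=np.linalg.inv(p["world_from_camera"])
for o in ([11,0,-20],[11,0,-30],[11,0,-40],[0,0,-30],[8,0,-20],[5,0,-10]): print(o,pj(p,s["position"]+M@np.array(o,float)).round())
print(M.T@(np.array(p["world_from_camera"])[:3,3]-s["position"]))
E
```

```text
18.700000000000003 [456.86974368 286.43496328  -2.9005544 ] [-0.40256537 -1.09448011 -0.08684072]
[11, 0, -20] [[261. 221.]]
[11, 0, -30] [[261. 228.]]
[11, 0, -40] [[261. 236.]]
[0, 0, -30] [[261. 248.]]
[8, 0, -20] [[261. 227.]]
[5, 0, -10] [[261. 225.]]
[ 6.89071937e+01  4.81010146e-02 -1.71724793e+02]
```

Request:
servo_tool --rows '[[[0,0,2],0,-1],[[0,0,1.5],0,-1],[[0,0,1],0,-1],[[0,0,0],0,-1]]'

```text
time_s: 4.88
position: [456.9, 286.5, -7.3]
tool_rot: [-0.081, 0.997, -0.0, -0.0]
force: [0.3, -0.3, 0.5]
width: 0.003
grip_force: 0.0
```

Request:
servo_tool --rows '[[[0,0,1],0,-1],[[0,0,1],0,-1],[[0,0,0],0,-1]]'

```text
time_s: 5.13
position: [457.0, 286.5, -9.2]
tool_rot: [-0.081, 0.997, 0.0, -0.0]
force: [0.2, 1.0, 0.5]
width: 0.0
grip_force: 0.0
```

Request:
servo_tool --rows '[[[0,0,1],0,-1],[[0,0,1],0,-1],[[0,0,0],0,-1]]'

```text
time_s: 5.38
position: [457.1, 286.6, -9.4]
tool_rot: [-0.081, 0.997, 0.0, 0.001]
force: [-5.8, -3.4, 24.9]
width: 0.0
grip_force: 12.2
```

Request:
servo_tool --rows '[[[0,0,1],0,-1],[[0,0,1],0,-1],[[0,0,0],0,-1]]'

```text
time_s: 5.63
position: [457.1, 286.6, -9.6]
tool_rot: [-0.081, 0.997, 0.0, 0.001]
force: [-11.6, -6.8, 52.0]
width: 0.002
grip_force: 25.7
```

Request:
servo_tool --rows '[[[0,0,-10],0,1],[[0,0,-10],0,1],[[0,0,0],0,1],[[0,0,0],0,1],[[0,0,0],0,1],[[0,0,0],0,1],[[0,0,10],0,1],[[0,0,10],0,1],[[0,0,8],0,1],[[0,0,4],0,1],[[0,0,0],0,-1],[[0,0,0],0,-1],[[0,0,0],0,-1],[[0,0,0],0,-1],[[0,0,0],0,-1],[[0,0,0],0,-1]]' --force 50

```text
time_s: 6.97
position: [457.3, 286.6, -24.5]
tool_rot: [-0.081, 0.997, 0.0, 0.0]
force: [-1.0, 0.3, 5.1]
width: 0.431
grip_force: 50.7
```

Request:
servo_tool --rows '[[[0,0,-10],0,-1],[[0,0,-25],0,-1],[[0,0,-35],0,-1],[[0,0,-35],0,-1],[[0,0,-25],0,-1],[[1.7,-26.5,0],0,-1],[[1.7,-26.5,0],0,-1],[[1.7,-26.5,0],0,-1],[[1.7,-26.5,0],0,-1],[[1.7,-26.5,0],0,-1],[[1.7,-26.5,0],0,-1],[[1.7,-26.5,0],0,-1],[[1.7,-26.5,0],0,-1],[[1.7,-26.5,0],0,-1],[[1.7,-26.5,0],0,-1],[[1.7,-26.5,0],0,-1],[[1.7,-26.5,0],0,-1]]'

```text
time_s: 8.38
position: [487.8, -31.9, 105.6]
tool_rot: [-0.081, 0.997, -0.0, 0.0]
force: [0.1, -0.2, -1.3]
width: 0.43
grip_force: 50.4
```

Request:
servo_tool --rows '[[[0,0,0],7,-1],[[0,0,0],7,-1],[[0,0,0],7,-1],[[0,0,0],7,-1],[[0,0,0],7,-1],[[0,0,0],7,-1],[[0,0,0],7,-1],[[0,0,0],7,-1],[[0,0,0],7,-1],[[0,0,0],7,-1],[[0,0,0],7,-1],[[0,0,0],7,-1],[[0,0,0],6.7,-1],[[0,0,0],0,-1],[[0,0,0],0,-1]]'

```text
time_s: 9.63
position: [488.0, -30.6, 105.4]
tool_rot: [0.651, 0.759, 0.0, 0.0]
force: [-0.2, -0.7, -1.7]
width: 0.433
grip_force: 50.4
```

```bash
python3 - <<'E'
from h import *
from station import robot,spotter
s=robot.state(); print(s["time_s"],s["width"],s["grip_force"],s["force"],toolshift(s,[488,-30,105],8.6))
p=snap("wrist"); pickle.dump((p,s),open("w4.pkl","wb")); cv2.imwrite("pics/w4.png",p["image"][:,:,::-1])
for l,z in (("jig",20),("fence",65),("bearer_left_mid",40),("side_stop",65)):
    for r in spotter.outline_of(l,p): print(l,round(r["p"],2),np.round(r["centre"]),rect(p,r["region"],z))
E
```

```text
9.6333 0.4326542749858395 50.433388352394104 [-0.21883813 -0.66352756 -1.72763545] (array([0.6, 0.1, 0.4]), np.float64(0.17), np.float64(8.77))
fence 0.76 [478. 182.] [640.1   7.3 239.1  49.1 -81.2]
bearer_left_mid 0.61 [394.  67.] [568.2  78.6 119.9  38.9   8.7]
side_stop 0.85 [402.  19.] [560.1 103.7 120.1  24.2   8.8]
```

View pics/w4.png

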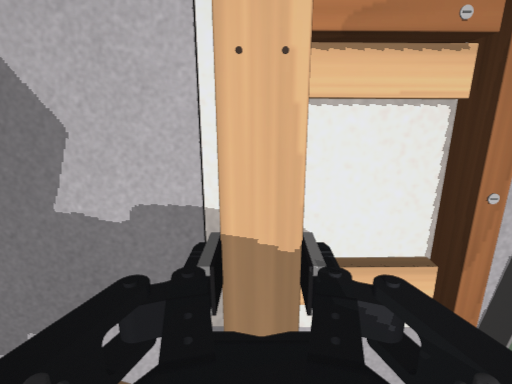

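```bash
python3 - <<'E'
from h import *
p,s=pickle.load(open("w4.pkl","rb")); im=cv2.cvtColor(p["image"],cv2.COLOR_RGB2HSV).astype(int)
for r in (70,130,180,230): print(r,[tuple(im[r,c][1:]) for c in range(430,512,5)])
for r in (20,100,180): print(r,[tuple(im[r,c][1:]) for c in range(186,222,3)])
for c in (380,430): print(c,[(q,)+tuple(im[q,c][1:]) for q in list(range(24,50,3))+list(range(90,112,3))+list(range(248,280,3))])
E
```

```text
70 [(np.int64(107), np.int64(226)), (np.int64(107), np.int64(225)), (np.int64(108), np.int64(225)), (np.int64(108), np.int64(225)), (np.int64(108), np.int64(225)), (np.int64(108), np.int64(225)), (np.int64(107), np.int64(224)), (np.int64(107), np.int64(224)), (np.int64(107), np.int64(223)), (np.int64(149), np.int64(65)), (np.int64(146), np.int64(56)), (np.int64(153), np.int64(60)), (np.int64(150), np.int64(63)), (np.int64(151), np.int64(66)), (np.int64(153), np.int64(60)), (np.int64(149), np.int64(139)), (np.int64(149), np.int64(147))]
130 [(np.int64(6), np.int64(230)), (np.int64(3), np.int64(231)), (np.int64(7), np.int64(229)), (np.int64(3), np.int64(230)), (np.int64(20), np.int64(166)), (np.int64(150), np.int64(61)), (np.int64(148), np.int64(62)), (np.int64(149), np.int64(65)), (np.int64(148), np.int64(62)), (np.int64(143), np.int64(66)), (np.int64(148), np.int64(67)), (np.int64(150), np.int64(63)), (np.int64(150), np.int64(61)), (np.int64(149), np.int64(157)), (np.int64(149), np.int64(151)), (np.int64(150), np.int64(156)), (np.int64(150), np.int64(150))]
180 [(np.int64(7), np.int6
[... 3464 characters left out ...]
p.int64(134)), (90, np.int64(106), np.int64(226)), (93, np.int64(111), np.int64(219)), (96, np.int64(106), np.int64(224)), (99, np.int64(36), np.int64(135)), (102, np.int64(19), np.int64(163)), (105, np.int64(19), np.int64(163)), (108, np.int64(7), np.int64(228)), (111, np.int64(9), np.int64(229)), (248, np.int64(19), np.int64(162)), (251, np.int64(22), np.int64(154)), (254, np.int64(28), np.int64(145)), (257, np.int64(41), np.int64(117)), (260, np.int64(115), np.int64(91)), (263, np.int64(111), np.int64(99)), (266, np.int64(112), np.int64(112)), (269, np.int64(112), np.int64(201)), (272, np.int64(111), np.int64(203)), (275, np.int64(111), np.int64(218)), (278, np.int64(109), np.int64(219))]
```

```bash
python3 - <<'E'
from h import *
p,s=pickle.load(open("w4.pkl","rb"))
g=p["image"].astype(int); print([g[285,c].sum() for c in range(420,460,3)])
F=bp(p,[(503,70),(492.5,130),(482.5,180),(472,230)],65)[:,:2]
B=bp(p,[(195.5,20),(199,100),(202.5,180)],20)[:,:2]
S=bp(p,[(380,31),(430,31)],65)[:,:2]
L=bp(p,[(380,98),(430,98),(473,70)],40)[:,:2]; R=bp(p,[(380,268),(430,268),(436.5,283)],40)[:,:2]
ang=lambda A:np.degrees(np.arctan2(*(A[0]-A[-1])[::-1]))
print("fence dir",ang(F)-90,"board",ang(B)-90,"stop",ang(S),"L",ang(L[:2]),"R",ang(R[:2]))
for a in (8.2,8.6):
    t=np.radians(a); ex=np.array([np.cos(t),np.sin(t)]); ey=np.array([-ex[1],ex[0]])
    print(a,"F x",F@ex,"B x",B@ex,"S y",S@ey,"L",L[:2]@ey,L[2]@ex,"R",R[:2]@ey,R[2]@ex)
    O=(F@ex).mean()*ex-85*ex+((S@ey).mean()-110)*ey; print("origin",O,"rear",O+66*ex,"front",O-66*ex)
print("tool",s["position"])
E
```

```text
[np.int64(539), np.int64(537), np.int64(537), np.int64(537), np.int64(537), np.int64(189), np.int64(121), np.int64(124), np.int64(119), np.int64(125), np.int64(123), np.int64(122), np.int64(123), np.int64(217)]
fence dir 9.316171984001954 board 8.139184080578957 stop -171.2526920971364 L -171.26995137271723 R -171.32420798477682
8.2 F x [636.32642809 637.85336102 638.35231954 638.52093978] B x [427.69508876 427.63342369 427.56262202] S y [17.40757366 17.71050722] L [-22.06993039 -21.72302313] 633.0287828910921 R [-164.12880966 -163.76394678] 635.9338700617335
origin [560.29669364 -12.65582987] rear [625.62192488  -3.24232024] front [494.9714624  -22.06933949]
8.6 F x [636.27734445 637.53551448 637.78765049 637.6854664 ] B x [427.92110761 427.45386241 426.91738789] S y [13.54621676 13.62775247] L [-26.02908929 -25.94397367] 632.9998899860205 R [-168.20032149 -168.14219945] 634.6713423941969
origin [560.52855491 -12.73739989] rear [625.78647606  -2.86806722] front [495.27063376 -22.60673255]
tool [487.97507015 -30.64352977 105.36877439]
```

Request:
servo_tool --rows '[[[0,7.4,20],0,-1],[[0,0,25],0,-1],[[0,0,25],0,-1],[[0,0,12],0,-1],[[0,0,6],0,-1],[[0,0,0],0,-1],[[3,0,0],0,-1],[[2,0,0],0,-1],[[1,0,0],0,-1],[[0,0,0],0,-1]]'

```text
time_s: 10.72
position: [494.6, -23.3, 17.4]
tool_rot: [0.652, 0.758, 0.0, 0.0]
force: [-0.1, 0.5, -0.9]
width: 0.432
grip_force: 51.3
```

Request:
servo_tool --rows '[[[0.7,0,0],0,-1],[[0.5,0,0],0,-1],[[0,0,0],0,-1]]'

```text
time_s: 10.97
position: [494.4, -22.4, 17.0]
tool_rot: [0.652, 0.758, 0.0, 0.0]
force: [-0.3, -0.1, -1.1]
width: 0.432
grip_force: 51.3
```

Request:
servo_tool --rows '[[[0.7,0,0],0,-1],[[0.5,0,0],0,-1],[[0,0,0],0,-1]]'

```text
time_s: 11.22
position: [494.6, -22.4, 17.1]
tool_rot: [0.652, 0.758, -0.0, 0.001]
force: [0.4, -12.5, -0.7]
width: 0.433
grip_force: 51.3
```

Request:
servo_tool --rows '[[[0.7,0,0],0,-1],[[0.5,0,0],0,-1],[[0,0,0],0,-1]]'

```text
time_s: 11.47
position: [494.8, -22.3, 17.2]
tool_rot: [0.652, 0.758, -0.0, 0.001]
force: [-1.7, -25.3, -0.6]
width: 0.428
grip_force: 51.4
```

Request:
servo_tool --rows '[[[-1.6,0,0.7],0,-1],[[0,0,0.7],0,-1],[[0,0,0.6],0,-1],[[0,0,0],0,-1]]'

```text
time_s: 11.8
position: [494.7, -22.4, 15.2]
tool_rot: [0.652, 0.758, 0.0, 0.001]
force: [-0.7, -9.6, 3.6]
width: 0.431
grip_force: 51.7
```

Request:
servo_tool --rows '[[[0,0,0],0,1],[[0,0,0],0,1],[[0,0,0],0,1],[[0,0,0],0,1],[[0,0,-20],0,1],[[0,0,-35],0,1],[[0,0,-35],0,1],[[-24,-7.2,0],0,1],[[-24,-7.2,0],0,1],[[-24,-7.2,0],0,1],[[-24,-7.2,0],0,1],[[-24,-7.2,0],0,1],[[-24,-7.2,0],0,1],[[-24,-7.2,0],0,1],[[-24,-7.2,0],0,1],[[-24,-7.2,0],0,1],[[-24,-7.2,0],0,1],[[-24,-7.2,0],0,1],[[-24,-7.2,0],0,1]]'

```text
time_s: 13.38
position: [451.2, -320.2, 104.8]
tool_rot: [0.652, 0.758, 0.0, -0.0]
force: [0.7, 0.2, 0.3]
width: 0.999
grip_force: 0.0
```

Request:
servo_tool --rows '[[[0,0,0],-7,1],[[0,0,0],-7,1],[[0,0,0],-7,1],[[0,0,0],-7,1],[[0,0,0],-7,1],[[0,0,0],-7,1],[[0,0,0],-7,1],[[0,0,0],-7,1],[[0,0,0],-7,1],[[0,0,0],-5.2,1],[[0,0,0],0,1]]'

```text
time_s: 14.3
position: [451.5, -319.0, 104.8]
tool_rot: [0.113, 0.994, 0.0, -0.0]
force: [0.7, -0.4, 0.8]
width: 0.999
grip_force: 0.0
```

```bash
python3 - <<'E'
from h import *
from station import robot,spotter
s=robot.state(); print(s["time_s"],s["position"],s["width"],s["force"])
p=snap("wrist"); q=snap("top"); pickle.dump((p,q,s),open("w5.pkl","wb"))
for r in spotter.outline_of("slat_a_mid",p): print(round(r["p"],2),np.round(r["centre"]),rect(p,r["region"],20))
r=rect(p,wood(p),20); print(r)
print(toolshift(s,[r[0],r[1],-24.5],r[4]+90))
a=cv2.resize(p["image"],(400,300)); b=cv2.resize(q["image"][120:220,200:360],(400,250),interpolation=cv2.INTER_CUBIC); b=np.vstack([b,np.zeros((50,400,3),np.uint8)])
cv2.imwrite("pics/c5.png",np.hstack([a,b])[:,:,::-1])
E
```

```text
14.3 [ 451.53345658 -319.03398265  104.76109152] 0.9992004108493524 [ 0.68238954 -0.42741466  0.79726834]
0.81 [505. 209.] [ 5.240e+02 -1.118e+02  4.730e+01  1.380e+01 -3.000e-01]
0.67 [334. 330.] [ 611.9 -281.4   43.6   19.5    1.9]
0.42 [498. 237.] [ 5.546e+02 -1.196e+02  1.376e+02  2.920e+01 -3.000e-01]
[ 452.6 -324.9  218.    37.6  -13.1]
(array([ -2.4,  -5.5, 129.3]), np.float64(0.1), np.float64(77.0))
```

View pics/c5.png

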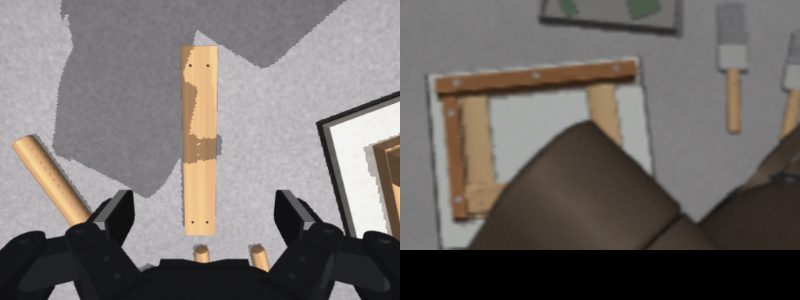

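The wrist view (left half) shows the right slat at about (256,180) in full-image pixels, natural wood with four holes. The hammer and brushes are clear of the fingers. The top view shows the front slat lying across the bearers against the stop. I'll grasp the right slat.

Request:
servo_tool --rows '[[[-2.4,-5.5,30],0,1],[[0,0,35],0,1],[[0,0,30],0,1],[[0,0,20],0,1],[[0,0,10],0,1],[[0,0,4],0,1],[[0,0,0],0,1],[[0,0,0],0,-1],[[0,0,0],0,-1],[[0,0,0],0,-1],[[0,0,0],0,-1],[[0,0,0],0,-1],[[0,0,0],0,-1]]' --force 50

```text
time_s: 15.53
position: [453.0, -325.5, -23.0]
tool_rot: [0.115, 0.993, -0.0, 0.001]
force: [-2.6, 0.4, 7.7]
width: 0.432
grip_force: 50.3
```

Request:
servo_tool --rows '[[[0,0,-10],0,-1],[[0,0,-25],0,-1],[[0,0,-35],0,-1],[[0,0,-35],0,-1],[[0,0,-22],0,-1],[[-5.6,26,0],0,-1],[[-5.6,26,0],0,-1],[[-5.6,26,0],0,-1],[[-5.6,26,0],0,-1],[[-5.6,26,0],0,-1],[[-5.6,26,0],0,-1],[[-5.6,26,0],0,-1],[[-5.6,26,0],0,-1],[[-5.7,26,0],0,-1],[[-5.7,26,0],0,-1],[[-5.7,26,0],0,-1],[[-5.7,26,0],0,-1],[[-5.7,25.5,0],0,-1]]'

```text
time_s: 17.03
position: [601.6, -12.1, 103.7]
tool_rot: [0.115, 0.993, 0.0, 0.0]
force: [-0.2, -0.1, -1.1]
width: 0.432
grip_force: 50.7
```

Request:
servo_tool --rows '[[[0,0,0],7,-1],[[0,0,0],7,-1],[[0,0,0],7,-1],[[0,0,0],7,-1],[[0,0,0],7,-1],[[0,0,0],7,-1],[[0,0,0],7,-1],[[0,0,0],7,-1],[[0,0,0],7,-1],[[0,0,0],5.2,-1],[[0,0,0],0,-1],[[0,0,0],0,-1]]'

```text
time_s: 18.03
position: [601.2, -13.4, 103.5]
tool_rot: [0.651, 0.759, 0.0, 0.0]
force: [-0.1, -0.1, -1.5]
width: 0.43
grip_force: 50.7
```

```bash
python3 - <<'E'
from h import *
from station import robot
s=robot.state(); print(s["time_s"],s["position"],s["width"],s["force"],toolshift(s,[601.1,-13.6,19],8.7))
E
```

```text
18.0333 [601.2201226  -13.42915917 103.45593997] 0.4304101894933677 [-0.08869867 -0.1448781  -1.51182914] (array([-0.2, -0.2, 84.5]), np.float64(0.03), np.float64(8.73))
```

Request:
servo_tool --rows '[[[0,0,20],0,-1],[[0,0,25],0,-1],[[0,0,22],0,-1],[[0,0,11],0,-1],[[0,0,5.5],0,-1],[[3,0,0],0,-1],[[2,0,0],0,-1],[[1,0,0],0,-1],[[0,0,0],0,-1]]'

```text
time_s: 18.78
position: [600.9, -7.4, 20.5]
tool_rot: [0.652, 0.758, 0.001, 0.001]
force: [0.3, 0.8, -0.6]
width: 0.425
grip_force: 50.8
```

Request:
servo_tool --rows '[[[0.7,0,0],0,-1],[[0.5,0,0],0,-1],[[0,0,0],0,-1]]'

```text
time_s: 19.03
position: [600.9, -7.3, 20.2]
tool_rot: [0.652, 0.758, 0.0, 0.001]
force: [0.2, -5.8, 0.3]
width: 0.423
grip_force: 50.9
```

Request:
servo_tool --rows '[[[0,0,1],0,-1],[[0,0,1],0,-1],[[0,0,0.8],0,-1],[[0,0,0],0,-1]]'

```text
time_s: 19.37
position: [601.1, -7.2, 17.6]
tool_rot: [0.652, 0.758, 0.0, 0.001]
force: [0.0, -6.6, 1.2]
width: 0.428
grip_force: 51.1
```

Request:
servo_tool --rows '[[[0,0,0.6],0,-1],[[0,0,0.5],0,-1],[[0,0,0],0,-1]]'

```text
time_s: 19.62
position: [601.1, -7.1, 17.0]
tool_rot: [0.652, 0.758, 0.001, 0.001]
force: [-0.6, -5.8, 7.8]
width: 0.43
grip_force: 51.7
```

Request:
servo_tool --rows '[[[-0.4,0,-0.4],0,-1],[[0,0,0],0,0.13],[[0,0,0],0,0.13],[[0,0,0],0,0.13],[[0,0,0],0,0.13],[[0,0,-8],0,0.13],[[0,0,-20],0,0.13],[[0,0,-32],0,0.13]]'

```text
time_s: 20.28
position: [598.9, -6.5, 74.7]
tool_rot: [0.652, 0.758, -0.001, -0.002]
force: [0.1, 0.1, -0.4]
width: 0.563
grip_force: 0.0
```

Request:
servo_tool --rows '[[[0,-20,0],0,-1],[[0,-20,0],0,-1],[[0,0,0],7,-1],[[0,0,0],7,-1],[[0,0,0],7,-1],[[0,0,0],7,-1],[[0,0,0],7,-1],[[0,0,0],7,-1],[[0,0,0],7,-1],[[0,0,0],7,-1],[[0,0,0],7,-1],[[0,0,0],7,-1],[[0,0,0],7,-1],[[0,0,0],7,-1],[[0,0,0],6,-1],[[0,0,0],0,-1]]'

```text
time_s: 21.62
position: [560.8, -12.6, 76.4]
tool_rot: [0.997, 0.072, 0.0, -0.0]
force: [0.2, -0.0, 0.4]
width: 0.0
grip_force: 0.0
```

```bash
python3 - <<'E'
from h import *
from station import robot
s=robot.state(); O=np.array([560.5,-12.7,0]); ex=np.array([.9885,.1513,0]); 
print(s["time_s"],s["position"],s["width"],s["force"],toolshift(s,O+1*ex+[0,0,14.7],8.7+90))
p=snap("wrist"); pickle.dump((p,s),open("w6.pkl","wb")); cv2.imwrite("pics/w6.png",p["image"][:,:,::-1])
E
```

```text
21.6167 [560.75882237 -12.60613454  76.39284451] 0.00011349960817017377 [ 0.186953   -0.01036769  0.43805781] (array([ 0.7,  0.1, 61.7]), np.float64(-0.41), np.float64(-81.71))
```

View pics/w6.png

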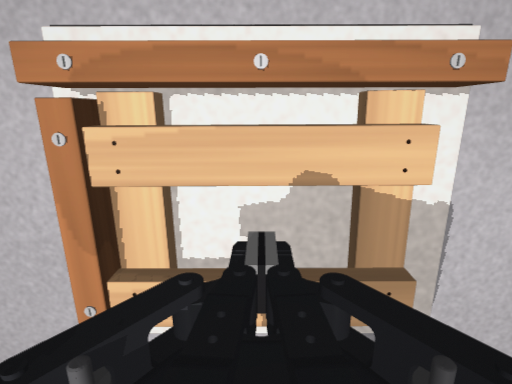

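The wrist view shows the rear slat square across the bearers (rows 125–185), about 20 mm short of the fence (its lower edge is at row 88). Its left end is at the stop (col 88). The front slat lies below at row 275 on, and the shut fingers at (261,240) are clear on the near side. I'll lower them and slide the rear slat to the fence.

Request:
servo_tool --rows '[[[0,0,20],-0.4,-1],[[0,0,20],0,-1],[[0,0,14],0,-1],[[0,0,7.5],0,-1],[[6,0,0],0,-1],[[3,0,0],0,-1],[[2,0,0],0,-1],[[2,0,0],0,-1],[[2,0,0],0,-1],[[2,0,0],0,-1],[[2,0,0],0,-1],[[0,0,0],0,-1]]'

```text
time_s: 22.67
position: [580.0, -9.7, 14.6]
tool_rot: [0.997, 0.078, 0.0, 0.0]
force: [0.1, -0.2, -0.6]
width: 0.0
grip_force: 0.0
```

Request:
servo_tool --rows '[[[2,0,0],0,-1],[[2,0,0],0,-1],[[2,0,0],0,-1],[[2,0,0],0,-1],[[2,0,0],0,-1],[[2,0,0],0,-1],[[0,0,0],0,-1]]'

```text
time_s: 23.25
position: [591.9, -7.8, 14.4]
tool_rot: [0.997, 0.078, 0.0, 0.0]
force: [0.9, 0.2, 0.3]
width: -0.0
grip_force: 0.0
```

```bash
python3 - <<'E'
from h import *
from station import robot
s=robot.state(); print(s["time_s"],s["position"],s["force"])
p=snap("wrist"); pickle.dump((p,s),open("w7.pkl","wb"))
im=cv2.cvtColor(p["image"],cv2.COLOR_RGB2HSV).astype(int)
for c in (150,200,320,370):
    v=im[:,c,2]; print(c,[(r,v[r]) for r in range(40,200) if abs(v[min(r+1,383)]-v[r-1])>25][:40])
E
```

```text
23.25 [591.86062395  -7.80593998  14.38039531] [0.94773727 0.20699285 0.26127041]
150 [(54, np.int64(179)), (55, np.int64(123)), (56, np.int64(58)), (59, np.int64(41)), (60, np.int64(77)), (61, np.int64(223)), (92, np.int64(238)), (93, np.int64(161)), (149, np.int64(153)), (150, np.int64(196)), (151, np.int64(236)), (153, np.int64(240)), (154, np.int64(175)), (155, np.int64(107)), (160, np.int64(114)), (161, np.int64(203)), (162, np.int64(223))]
200 [(55, np.int64(180)), (56, np.int64(84)), (57, np.int64(41)), (60, np.int64(41)), (61, np.int64(218)), (92, np.int64(239)), (93, np.int64(182)), (149, np.int64(157)), (150, np.int64(148)), (151, np.int64(234)), (152, np.int64(194)), (153, np.int64(149)), (154, np.int64(105)), (159, np.int64(119)), (160, np.int64(201)), (161, np.int64(221))]
320 [(56, np.int64(179)), (57, np.int64(101)), (58, np.int64(48)), (61, np.int64(41)), (62, np.int64(139)), (63, np.int64(222)), (94, np.int64(214)), (95, np.int64(160)), (150, np.int64(153)), (151, np.int64(125)), (156, np.int64(99)), (157, np.int64(170)), (158, np.int64(206)), (191, np.int64(233)), (192, np.int64(177))]
370 [(56, np.int64(181)), (57, np.int64(152)), (58, np.int64(70)), (59, np.int64(39)), (62, np.int64(49)), (63, np.int64(220)), (94, np.int64(240)), (95, np.int64(162)), (151, np.int64(144)), (152, np.int64(93)), (155, np.int64(100)), (156, np.int64(175)), (157, np.int64(208))]
```

```bash
python3 - <<'E'
from h import *
p,s=pickle.load(open("w7.pkl","rb")); ex=np.array([.9885,.1513]);O=np.array([560.5,-12.7])
f=lambda uv,z:(bp(p,uv,z)[:,:2]-O)@ex
print(f([(150,149),(200,149.5),(320,150.5),(370,151.5)],65), f([(150,160.5),(200,160),(320,157),(370,156)],60),(s["position"][:2]-O)@ex)
v=cv2.cvtColor(p["image"],cv2.COLOR_RGB2HSV).astype(int)
for r in (170,190,210): print(r,[(c,)+tuple(v[r,c].tolist()) for c in range(40,100,4)])
E
```

```text
[85.31390719 85.18806023 84.96540605 84.63898254] [79.86378815 80.15243155 81.60372787 82.10132402] 31.74044805655493
170 [(40, 16, 103, 235), (44, 17, 104, 235), (48, 16, 104, 236), (52, 16, 105, 236), (56, 16, 105, 236), (60, 17, 105, 235), (64, 16, 105, 236), (68, 16, 105, 236), (72, 17, 104, 235), (76, 17, 103, 235), (80, 17, 103, 235), (84, 17, 104, 235), (88, 17, 103, 235), (92, 17, 103, 235), (96, 17, 104, 235)]
190 [(40, 15, 111, 219), (44, 15, 111, 220), (48, 15, 111, 220), (52, 15, 111, 220), (56, 15, 111, 219), (60, 15, 109, 219), (64, 15, 111, 219), (68, 15, 111, 220), (72, 15, 110, 220), (76, 15, 111, 220), (80, 15, 110, 220), (84, 15, 111, 220), (88, 15, 110, 220), (92, 15, 111, 221), (96, 15, 111, 221)]
210 [(40, 15, 108, 224), (44, 15, 108, 224), (48, 15, 108, 224), (52, 15, 108, 224), (56, 15, 108, 224), (60, 15, 108, 225), (64, 15, 108, 225), (68, 15, 108, 225), (72, 15, 108, 225), (76, 15, 107, 226), (80, 15, 107, 226), (84, 15, 108, 227), (88, 15, 107, 226), (92, 15, 107, 226), (96, 15, 107, 226)]
```

Request:
servo_tool --rows '[[[1.5,0,0],0,-1],[[1.5,0,0],0,-1],[[1,0,0],0,-1],[[0.5,0,0],0,-1],[[0,0,0],0,-1]]'

```text
time_s: 23.72
position: [595.5, -7.2, 14.3]
tool_rot: [0.997, 0.078, -0.0, -0.0]
force: [-3.5, -0.1, 0.7]
width: -0.002
grip_force: 1.5
```

```bash
cat > chk.py <<'E'
from h import *
from station import robot
p=snap("wrist"); s=robot.state(); ex=np.array([.9885,.1513]);O=np.array([560.5,-12.7])
print(s["time_s"],s["position"],s["force"],"along ex",s["force"][:2]@ex,"tcp jig x",(s["position"][:2]-O)@ex)
im=cv2.cvtColor(p["image"],cv2.COLOR_RGB2HSV).astype(int); T=[];
for c in (100,150,200,320,370,420):
    v=im[120:190,c,2].astype(int); g=np.diff(v); pos=[(120+i,int(g[i])) for i in range(len(g)) if abs(g[i])>20]; print(c,pos)
pickle.dump((p,s),open("w8.pkl","wb")); cv2.imwrite("pics/w8.png",p["image"][:,:,::-1])
E
python3 chk.py
```

```text
23.7667 [595.46767676  -7.1659138   14.34833483] [-3.36864884 -0.9952046   0.62866961] along ex -3.480483836161459 tcp jig x 35.40285572338783
100 [(157, -21), (158, 84)]
150 [(157, -22), (159, 80)]
200 [(158, -25), (159, 50), (161, 29)]
320 [(160, 72)]
370 [(159, -21), (161, 80)]
420 [(160, -22), (161, 51), (162, 30)]
```

Request:
servo_tool --rows '[[[0.4,0,0.3],0,-1],[[0.4,0,0.3],0,-1],[[0,0,0],0,-1]]'

```text
time_s: 24.02
position: [595.4, -7.1, 13.8]
tool_rot: [0.997, 0.078, -0.001, -0.0]
force: [-8.6, -2.3, 5.1]
width: -0.0
grip_force: 4.0
```

Request:
servo_tool --rows '[[[0.3,0,0.1],0,-1],[[0.2,0,0.1],0,-1],[[0,0,0],0,-1],[[0,0,0],0,-1]]'

```text
time_s: 24.35
position: [595.4, -7.1, 13.7]
tool_rot: [0.997, 0.078, -0.002, -0.0]
force: [-11.1, -3.2, 8.0]
width: -0.003
grip_force: 5.6
```

```bash
python3 chk.py; python3 - <<'E'
from h import *
p,s=pickle.load(open("w8.pkl","rb")); q=snap("top")
a=cv2.resize(p["image"],(440,330)); b=cv2.resize(q["image"][135:225,210:300],(330,330),interpolation=cv2.INTER_CUBIC)
cv2.imwrite("pics/c9.png",np.hstack([a,b])[:,:,::-1])
E
```

```text
24.4 [595.44279211  -7.12156518  13.73982841] [-10.94888209  -3.13681582   8.75869197] along ex -11.29757017692376 tcp jig x 35.3849671896487
100 [(157, -21), (159, 81)]
150 [(158, -22), (159, 81)]
200 [(158, -23), (159, -22), (160, 95)]
320 [(159, -21), (161, 66), (186, -30)]
370 [(161, 42), (162, 43)]
420 [(160, -22), (161, -37), (162, 101)]
```

View pics/c9.png

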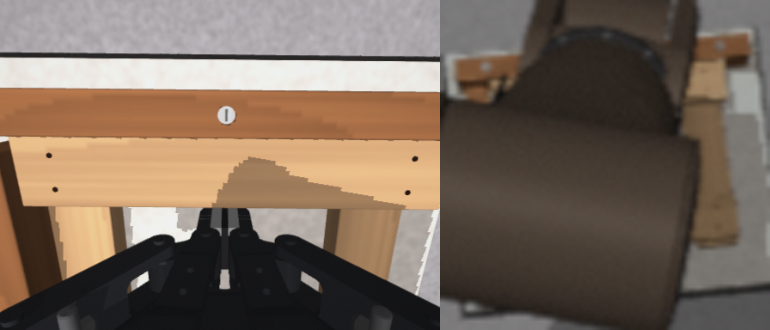

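```bash
python3 - <<'E'
from h import *
ex=np.array([.9885,.1513]);ey=np.array([-ex[1],ex[0]]);O=np.array([560.5,-12.7])
def J(p,uv,z):
    d=bp(p,uv,z)[:,:2]-O; return np.c_[d@ex,d@ey].round(1).tolist()
p8=pickle.load(open("w8.pkl","rb"))[0]; p6=pickle.load(open("w6.pkl","rb"))[0]
def tr(p,r,c0,c1):
    v=p["image"][r].astype(int).sum(1); return [(c,int(v[c+1]-v[c-1])) for c in range(c0,c1) if abs(v[c+1]-v[c-1])>60]
for r in (175,200,225): print("w8",r,tr(p8,r,2,60))
for r in (150,175): print("w6",r,tr(p6,r,50,110))
for r in (282,300): print("w6 front",r,tr(p6,r,70,130),tr(p6,r,395,430))
for c in (200,350): 
    v=p6["image"][:,c].astype(int).sum(1); print("w6 col",c,[(r,int(v[r+1]-v[r-1])) for r in range(255,345) if abs(v[r+1]-v[r-1])>60])
print(J(p8,[(25.6,240)],60),J(p6,[(93,185),(87,127),(110,282),(412,282)],60))
E
```

```text
w8 175 [(11, 100), (12, 303), (13, 320), (14, 112)]
w8 200 [(17, 210), (18, 369), (19, 185)]
w8 225 [(4, -80), (5, -98), (6, -106), (7, -69), (22, 103), (23, 295), (24, 310), (25, 111)]
w6 150 [(78, -93), (79, -150), (80, -135), (84, 232), (85, 396), (86, 181)]
w6 175 [(50, -73), (82, -83), (83, -143), (84, -151), (85, -65), (88, 233), (89, 405), (90, 194)]
w6 front 282 [(70, -131), (71, -78), (100, -123), (101, -199), (102, -133), (105, 83), (106, 268), (107, 303), (108, 119)] [(416, 144), (417, 78)]
w6 front 300 [(73, -123), (74, -106), (103, -121), (104, -201), (105, -137), (108, 238), (109, 400), (110, 175), (124, -216), (125, -264), (126, -188), (127, -128)] [(395, 95), (396, 150), (397, 179), (398, 126), (413, 77), (414, 76)]
w6 col 200 [(257, -143), (258, -180), (267, -206), (268, -298), (269, -91), (274, -118), (275, -122), (302, 67)]
w6 col 350 [(276, -110), (277, -128), (315, 67), (316, 85), (326, -149), (327, -164)]
[[47.5, 106.5]] [[23.6, 107.7], [59.9, 105.6], [-46.8, 106.9], [-48.6, -106.1]]
```

```bash
python3 - <<'E'
from h import *
ex=np.array([.9885,.1513]);ey=np.array([-ex[1],ex[0]]);O=np.array([560.5,-12.7])
def J(p,uv,z):
    d=bp(p,uv,z)[:,:2]-O; return np.c_[d@ex,d@ey].round(1).tolist()
p8=pickle.load(open("w8.pkl","rb"))[0]; p6=pickle.load(open("w6.pkl","rb"))[0]
print("w8 stop",J(p8,[(5.5,225)],65),"slat",J(p8,[(13,175),(18,200),(23.5,225)],60))
print("w6 rear stop",J(p6,[(79,150),(84,175)],65),"slat",J(p6,[(85,150),(89,175)],60))
print("w6 front stop",J(p6,[(101,282),(104,300)],65),"slat",J(p6,[(106.5,282),(109,300)],60))
print("w6 rows: front far edge",J(p6,[(200,268),(350,268)],60),"rear far",J(p6,[(200,125)],60))
v=p8["image"][225].astype(int); print(v[0:32].tolist())
print("right end w8",[(c) for c in range(400,511) if abs(p8['image'][200,c+1].astype(int).sum()-p8['image'][200,c-1].astype(int).sum())>80])
E
```

```text
w8 stop [[56.7, 109.3]] slat [[77.4, 105.5], [66.3, 105.8], [54.7, 105.9]]
w6 rear stop [[46.6, 109.9], [31.2, 109.4]] slat [[46.0, 109.2], [30.1, 109.2]]
w6 front stop [[-43.7, 110.2], [-57.9, 110.3]] slat [[-46.8, 109.4], [-61.4, 109.7]]
w6 rows: front far edge [[-36.4, 42.8], [-37.2, -61.5]] rear far [[60.6, 36.7]]
[[165, 108, 69], [163, 107, 69], [163, 106, 68], [155, 101, 66], [137, 89, 57], [117, 76, 49], [89, 59, 37], [65, 43, 28], [56, 37, 23], [56, 37, 24], [57, 37, 24], [57, 36, 23], [57, 37, 24], [57, 37, 24], [57, 38, 25], [59, 39, 25], [59, 39, 26], [59, 39, 24], [59, 38, 25], [59, 38, 25], [58, 38, 24], [58, 37, 23], [60, 39, 26], [99, 72, 50], [181, 139, 100], [225, 178, 128], [225, 178, 128], [225, 178, 128], [225, 178, 128], [225, 178, 129], [225, 178, 129], [225, 178, 129]]
right end w8 []
```

The fence contact looks tight and parallel, but the rear slat's left end drifted about 3.5 mm off the side stop: its end is at jig y 105.8, against 109.3 for the stop. I'll nudge it back from the right end, then repeat the slanting push.

Request:
servo_tool --rows '[[[-2,0,-1],0,-1],[[-8,0,0],0,-1],[[0,0,-20],0,-1],[[0,0,-25],0,-1],[[6,23,0],0,-1],[[6,23,0],0,-1],[[6,23,0],0,-1],[[6,23,0],0,-1],[[6,23,0],0,-1],[[6,23,0],0,-1],[[4,0,20],0,-1],[[0,0,15],0,-1],[[0,0,7],0,-1],[[0,0,0],0,-1]]'

```text
time_s: 25.62
position: [647.2, -138.3, 15.9]
tool_rot: [0.997, 0.078, -0.001, -0.001]
force: [-0.5, -0.1, -0.8]
width: -0.002
grip_force: 0.0
```

```bash
python3 - <<'E'
from h import *
from station import robot
ex=np.array([.9885,.1513]);ey=np.array([-ex[1],ex[0]]);O=np.array([560.5,-12.7])
s=robot.state();d=s["position"][:2]-O;print(s["time_s"],d@ex,d@ey,s["position"],s["force"])
E
```

```text
25.6167 66.69009105795723 -137.2996191247667 [ 647.19451192 -138.32745521   15.88347037] [-0.49728943 -0.12663235 -0.80952302]
```

Request:
servo_tool --rows '[[[0,-2.5,0],0,-1],[[0,-2.5,0],0,-1],[[0,-2.5,0],0,-1],[[0,-1.5,0],0,-1],[[0,0,0],0,-1]]'

```text
time_s: 26.03
position: [647.0, -129.1, 18.3]
tool_rot: [0.997, 0.078, 0.0, 0.0]
force: [0.2, 0.1, 0.9]
width: -0.002
grip_force: 0.0
```

Request:
servo_tool --rows '[[[0,-1.5,0],0,-1],[[0,-1,0],0,-1],[[0,0,0],0,-1]]'

```text
time_s: 26.28
position: [646.5, -127.1, 17.8]
tool_rot: [0.997, 0.078, 0.0, 0.0]
force: [0.3, 0.6, -0.1]
width: 0.001
grip_force: 0.0
```

Request:
servo_tool --rows '[[[0,-1,0],0,-1],[[0,-1,0],0,-1],[[0,0,0],0,-1]]'

```text
time_s: 26.53
position: [646.1, -125.2, 17.6]
tool_rot: [0.997, 0.078, 0.0, -0.0]
force: [-0.1, -0.4, 0.9]
width: -0.002
grip_force: 0.3
```

Request:
servo_tool --rows '[[[0,-1,0],0,-1],[[0,-1,0],0,-1],[[0,0,0],0,-1]]'

```text
time_s: 26.78
position: [646.2, -124.5, 17.7]
tool_rot: [0.997, 0.078, 0.001, 0.001]
force: [0.5, -8.7, -1.0]
width: -0.002
grip_force: 4.2
```

Request:
servo_tool --rows '[[[0,-0.8,0],0,-1],[[0,-0.4,0],0,-1],[[0,0,0],0,-1]]'

```text
time_s: 27.03
position: [646.2, -124.4, 17.8]
tool_rot: [0.997, 0.078, 0.001, 0.001]
force: [0.7, -14.1, -0.9]
width: 0.003
grip_force: 7.1
```

Request:
servo_tool --rows '[[[0,4,0],0,-1],[[0,8,0],0,-1],[[0,0,-20],0,-1],[[0,0,-20],0,-1],[[-6.6,-22.7,0],0,-1],[[-6.6,-22.7,0],0,-1],[[-6.6,-22.7,0],0,-1],[[-6.6,-22.7,0],0,-1],[[-6.6,-22.7,0],0,-1],[[-6.6,-22.7,0],0,-1],[[0,0,20],0,-1],[[0,0,15],0,-1],[[0,0,8],0,-1],[[0,0,0],0,-1]]'

```text
time_s: 28.2
position: [586.4, -5.6, 13.1]
tool_rot: [0.997, 0.078, -0.001, -0.0]
force: [-0.5, 0.3, 0.6]
width: 0.003
grip_force: 0.0
```

```bash
cat >> chk.py <<'E'
ey=np.array([-ex[1],ex[0]])
def J(uv,z):
    d=bp(p,uv,z)[:,:2]-O; return np.c_[d@ex,d@ey].round(1).tolist()
print("tcp y",(s["position"][:2]-O)@ey)
for r in (165,180,195,210,225):
    v=p["image"][r].astype(int).sum(1); g=v[2:]-v[:-2]
    a=[c+1 for c in range(1,120) if g[c]>60 and g[c]>=g[c-1] and g[c]>=g[c+1]]; b=[c+1 for c in range(1,120) if g[c]<-50 and g[c]<=g[c-1] and g[c]<=g[c+1]]
    print(r,"slat?",[(c,J([(c,r)],60)[0]) for c in a],"stop?",[(c,J([(c,r)],65)[0]) for c in b])
E
python3 chk.py
```

```text
28.25 [586.91189647  -5.74773155  14.0197993 ] [ 0.74309587 -0.05849762  1.04990613] along ex 0.7256995739485893 tcp jig x 27.160037875388806
100 [(136, -37), (137, 84), (138, 23)]
150 [(138, 58)]
200 [(137, -38), (138, 28), (140, 68)]
320 [(138, -31), (139, 41), (141, 39), (188, -56)]
370 [(139, -35), (140, 96), (141, 22)]
420 [(139, -33), (140, 87), (141, 25)]
tcp y 2.8761974306520144
165 slat? [(8, [73.1, 109.0])] stop? []
180 slat? [(12, [66.6, 108.8])] stop? []
195 slat? [(15, [60.0, 109.0])] stop? [(4, [61.5, 109.2])]
210 slat? [(19, [53.2, 108.7])] stop? [(8, [54.9, 109.1])]
225 slat? [(57, [46.3, 93.4]), (66, [46.3, 89.4])] stop? [(11, [48.2, 109.3])]
```

Request:
servo_tool --rows '[[[3,2.5,0],0,-1],[[3,0,0],0,-1],[[1.5,0,0],0,-1],[[0.6,0,0],0,-1],[[0.6,0,0.2],0,-1],[[0.5,0,0.2],0,-1],[[0,0,0],0,-1]]'

```text
time_s: 28.83
position: [595.4, -6.8, 14.5]
tool_rot: [0.997, 0.078, -0.001, -0.0]
force: [-6.8, -3.5, 5.1]
width: 0.001
grip_force: 4.1
```

Request:
servo_tool --rows '[[[0.3,0,0.1],0,-1],[[0.3,0,0.1],0,-1],[[0.1,0,0],0,-1],[[0,0,0],0,-1],[[0,0,0],0,-1]]'

```text
time_s: 29.25
position: [595.4, -6.8, 14.4]
tool_rot: [0.997, 0.078, -0.002, -0.0]
force: [-12.0, -4.3, 9.0]
width: 0.001
grip_force: 6.1
```

```bash
python3 chk.py
```

```text
29.3 [595.38524786  -6.80318979  14.41685813] [-12.24030663  -4.22552897   8.71529553] along ex -12.738865633890306 tcp jig x 35.376254898667355
100 [(158, 28), (159, 47)]
150 [(158, -21), (159, 85)]
200 [(159, -29), (160, 51), (161, 42)]
320 [(159, -22), (160, 29), (161, 49), (186, -55), (188, 32)]
370 [(161, 48), (162, 41)]
420 [(162, 62)]
tcp y 0.5508588879434374
165 slat? [(5, [81.6, 108.8])] stop? []
180 slat? [(8, [75.1, 109.0]), (54, [75.1, 89.3])] stop? [(48, [76.3, 88.3])]
195 slat? [(12, [68.4, 108.8]), (14, [68.4, 107.9])] stop? []
210 slat? [(15, [61.5, 109.0])] stop? [(4, [63.2, 109.3])]
225 slat? [(19, [54.5, 108.8])] stop? [(8, [56.4, 109.2])]
```

```bash
python3 - <<'E'
from h import *
q=snap("scene"); c=q["image"][130:280,180:380]
cv2.imwrite("pics/s10.png",cv2.resize(c,(800,600),interpolation=cv2.INTER_CUBIC)[:,:,::-1])
E
```

```text
(no output)
```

View pics/s10.png

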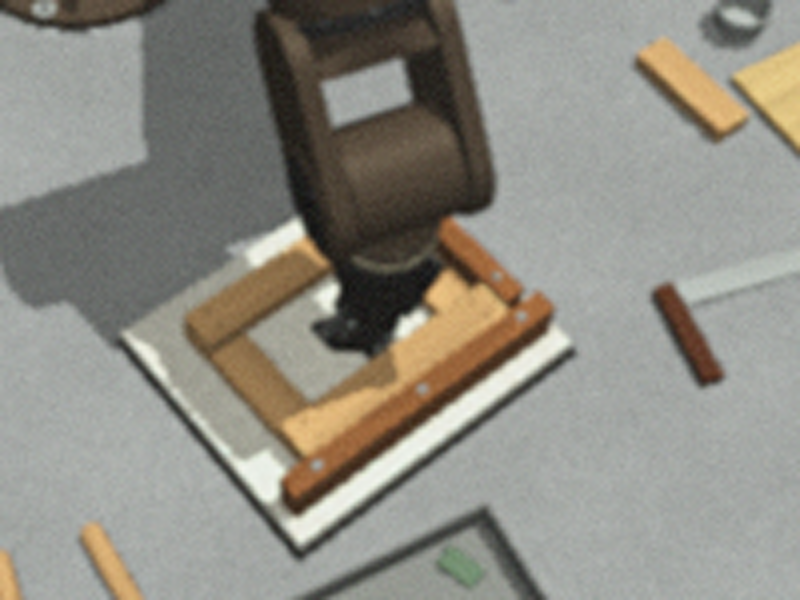

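The scene view shows the front slat, about (190–330, 250–350), across the bearers' near ends. The rear slat, about (290–510, 290–455), is tight along the fence with its left end at the stop, and the fingers are pressing at its middle. The bystanders haven't moved, so I'm handing in.

```bash
python3 -c "
from station import robot
s=robot.state();print(s['time_s'],s['force']);print(robot.sign_off())"
```

```text
29.35 [-11.93575715  -4.10582228   9.44262013]
the job is handed in; nothing more can be done
None
```

The job is handed in at 29.4 s: both slats lie across the bearers against the side stop, and the arm is still holding the rear slat's middle with about 12 N into the fence and 9 N down (the first slanting push had to be released and redone because the left end slipped about 3.5 mm off the stop, and an early probe with the shut fingers pressed 52 N on a slat while finding that the fingertips sit about 29 mm above the reported TCP).

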